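# Wind the photometer lamp home and hold the glass cell in its light path

## Task

Turn the photometer's hand crank clockwise (seen from above, about one and a half turns) until the lamp carriage is fully home against its stop. Then take the tall square glass cell out of the rack with the fingers on its two frosted faces only, never on its clear windows, and hold it upright in the light path, about half-way between lamp and detector and touching neither, its centre level with the nozzles and its clear windows facing them. Finish while still holding it there, and leave the vials, jars and pipette where they are.

Things in the scene. Friction and masses are not known exactly. Their poses are not given: they have to be found in the camera images.
- beam (a point): Middle of the light path of the open-bench photometer, 85 mm above the bench. Its y axis is the level light path, from detector (-y) to lamp (+y); z is up. The faces of the two round nozzles (28 mm in diameter) stand 45 mm either side of this point once the lamp is home.
- photometer: The photometer, fixed to the bench: grey base plate 110 x 360 x 20 mm; origin on the bench straight below the middle of the light path, axes as beam. Detector housing: 80 mm along x, y from -65 to -130 mm; lamp housing: 76 mm along x, y from 65 to 155 mm when home, 30 mm farther out at first; both reach 116 mm above the bench.
- crank_axis (a point): Point on the upright axis of the hand crank, 92 mm above the bench (the height at which to grip the knob); in the axes of beam at x = -140, y = +100 mm. The crank sits on a white gearbox 60 x 60 mm, 55 mm high; its flat steel arm reaches to 68 mm above the bench.
- crank_knob (a point): Middle of the upright black knob of the crank, 92 mm above the bench, 45 mm from the crank's axis: a cylinder 16 mm in diameter, from 69 to 111 mm above the bench. It spins freely on its pin, so it can be gripped from above and led round a circle with the gripper's heading unchanged, or let go and gripped again.
- crank (a joint): Turning of the hand crank in rad, growing clockwise seen from above; starts between 0 and 1.5 and stops at 10.5, when the lamp is home. Turning takes about 3.5 N at the knob; it stays where it is left.
- lamp (a joint): Travel of the lamp carriage towards the detector in m, driven by the crank, 2.85 mm per rad: 0.0299 is fully home against the stop block. It cannot be pushed by hand.
- cell_center (a point): Centre of the tall square glass cell, 70 mm high, about 50 g, standing loose and upright in one well of the rack at any heading. The two frosted (white, matt) faces look along its +y and -y: 22 mm apart, 14 mm wide, as tall as the cell. The two clear windows look along its +x and -x: 18 mm apart, 16 mm wide, 2 mm proud. z is up.
- cell: The same glass cell; origin at the centre of its underside, axes as for its centre.
- cell_windows: The two clear windows of the glass cell, part of it; origin at the cell's centre, axes as the cell's. The fingers must not touch them.
- rack: Grey rack 220 x 64 mm, 16 mm high, fixed to the bench; origin at the centre of its underside, x along its row of three round wells, 70 mm apart (at x = -70, 0 and 70 mm), each 35 mm in diameter with its floor 4 mm above the bench. The cell stands in one well and a vial in each of the others.
- vial_a: Round glass vial, 24 mm in diameter, 55 mm high, with a white cap, in a well of the rack; origin at its underside. Leave in its well.
- vial_b: A second vial of the same kind. Leave in its well.
- jar_a: Glass jar with a yellow lid, 76 mm in diameter, 80 mm high; origin at its underside. Leave alone.
- jar_b: The same kind of jar with a red lid. Leave alone.
- pipette: White and grey hand pipette lying on the bench, about 220 mm long and 24 mm high, along its x axis; origin under its middle. Leave alone.
Not all that is in view belongs to the job. Leave any orange look-alike of the cell alone.

How it is judged (in metres and radians):
On the way, in this order (a step that is already met when the one before it is completed fails the run):
1. the lamp is cranked fully home while the cell still stands in the rack (value of joint lamp above 0.0284 m and distance of cell_center from where it was at the start of the episode below 0.015 m), for 0.2 s.
2. the cell is lifted clear of the rack in the fingers (height (world z) of cell above 0.025 m and contact force between cell and the fingers above 0.3 N), for 0.2 s.
At the end, for the whole second after the job is handed in: Lamp within 1.5 mm of its stop; cell held still by its frosted faces, free of the photometer, upright and square to the light path within 8 degrees, centre within 6 mm sideways, 12 mm in height, 18 mm along the path; vials, jars, pipette within 30 mm of their places (value of joint lamp above 0.0284 m and x of cell_center in the frame of beam between -0.006 and 0.006 m and y of cell_center in the frame of beam between -0.018 and 0.018 m and z of cell_center in the frame of beam between -0.012 and 0.012 m and angle between the x axis of cell and the y axis of beam, either way round below 0.15 rad and angle between cell's own z axis and vertical below 0.15 rad and contact force between cell and the fingers above 0.5 N and contact force between cell and photometer below 0.1 N and contact force between cell_windows and the fingers below 0.2 N and linear speed of cell below 0.02 m/s and distance of each of vial_a, vial_b, jar_a, jar_b, pipette from where it was at the start of the episode below 0.03 m); the arm keeps its last pose, push and grip.
It fails at once if the fingers press on the clear windows of the cell (contact force between cell_windows and the fingers above 0.5 N).
It fails at once if a vial, jar or the pipette is moved by more than 30 mm (distance of any of vial_a, vial_b, jar_a, jar_b, pipette from where it was at the start of the episode above 0.03 m).
It also fails if it takes over 69 s, if anything falls off the work surface, if the arm or the gripper's body presses on something with over 40 N, if the wrist force passes 120 N, or if a joint passes its speed limit or range.

## Robot

A 7-joint arm with a two-finger parallel gripper is mounted at the origin on the work surface. World frame = base frame: x ahead of the robot, y to its left, z up, the work surface at z = 0. Lengths are in m, angles in degrees, forces in N, time in s.
With the tool pointing down it reaches from about 0.4 to 0.85 m from the base axis. Payload 4.5 kg.
Tool frame: the origin (TCP) lies at the very end of the fingers, on their centre line; the grasp point (between the pads) lies 19 mm behind it; z points along the fingers, y is the line along which they close (so a half turn about z gives the same grasp; the last joint's range is limited). The gripper opens to 85 mm and grips with 20 to 120 N. Pads are 22 mm wide; open, the fingers measure 114 mm over their backs; the gripper's body (76 mm by 85 mm) begins 54 mm behind the grasp point. The pads swing forward as they close: fully open they stand 13 mm farther back than shut.
Start: joints at [74.76, 39.483, -11.15, 89.685, 9.013, 51.709, -12.324], TCP at [0.185, -0.597, 0.231] pointing down, gripper open.
Joint ranges: [-172.22, 172.22], [-26.19, 119.32], [-84.43, 86.54], [7.71, 146.69], [-57.33, 237.33], [2.42, 119.75], [-152.13, 152.13]. Speed limits (degrees/s): [147.25, 147.25, 180, 180, 180, 180, 180].

## Interface

Orientations are given as [roll, pitch, yaw] about the fixed x, y, z axes, in that order (R = Rz(yaw) Ry(pitch) Rx(roll)).
In Python, from rig import * gives the robot as it stands.
- The arm moves only by the shell command python3 -m pendant 'ROWS'. ROWS is JSON, a list that holds one entry, the list of rows, each a list of 7 numbers: the shift along the tool's x, y, z in mm, then the turn, a rotation vector about the tool's x, y, z in rad, then the opening, from 0 (shut) to 1 (fully open). In form: [[[tx, ty, tz, rx, ry, rz, jaw], ...]]. A call has 1 to 10 rows; each row shifts and turns the commanded pose from where the row before left it, along the tool's axes as they then stand; what a row does not reach is not made up. A row lasts 1/12 s, in which the tool goes at most 41.7 mm and 7.16 degrees, less where a joint would pass 70% of its speed; a pose out of reach is approached as far as the arm can. A call with a gripper value outside its range is refused whole. The fingers move at their own pace and stop on an object; the grip force is fixed at half the most. Time passes only in rows, so rows that do not move let the fingers close. It gives the time, the measured TCP pose, the force, the opening and the grip force at its end, in the units of the state.
- observe(): the state, without advancing time (a new reading comes with each control period).
- read_camera(name): name is "side" or "top"; returns a dict with "frame" (400x640x3 uint8, blue, green, red), "z_map" (400x640 float32, m along the optical axis (not along the pixel's ray), 0 where there is no reading), "fx", "fy", "cx", "cy" (pixels), "k1" (the pictures are not rectified: a ray, as slopes to the right and down, at radius r is drawn at 1 + k1 r^2 times it, then the intrinsics apply), "rvec" (rotation vector, rad) and "tvec" (3), from world to camera coordinates, as OpenCV has them. Camera axes: x right, y down, z forward; pixel columns grow to the right and rows downward; lengths in m; the calibration is good to about 2 mm. A picture is of the moment at which its call begins.
- finish_job(): hands the job in; it is judged then, once.
The state is a dict: "t": time; "joints": joint angles; "dq": joint speeds; "joint_efforts": joint torques, N m; "tcp_pos": TCP position; "tcp_rot": TCP orientation; "force": force on the tool from outside, world axes, zero at the start; "torque": the same for the moment, N m; "finger_gap": opening from 0.0 (shut) to 1.0 (fully open); "grasp_force": force on a finger pad.
Only numpy, scipy, OpenCV 4.12 (cv2) and the standard library are available. Lean on these libraries where they do the work, as an engineer would, in place of code of your own. Each camera call takes 0.05 s, during which the arm holds its last target. There are 200 camera calls.

## Working session

There is one attempt and no reset: what is moved stays moved. The work goes in short steps, Python scripts to look and compute and a shell command to move; the robot and the scene stay as the last step left them, time stands still between calls to the robot, and variables do not carry over. Pictures are saved under pics/ and viewed, at most 10 in all, crops included, and the job is handed in when it is done.

```bash
ls; mkdir -p pics; cat > h.py <<'E'
from rig import *
import numpy as np, cv2
from scipy.spatial.transform import Rotation as Ro
def cam(n):
    c=read_camera(n); c['R']=cv2.Rodrigues(np.array(c['rvec'],float))[0]; c['t']=np.array(c['tvec'],float).ravel(); return c
def rays(c,uv):
    uv=np.atleast_2d(np.array(uv,float)); d=np.c_[(uv[:,0]-c['cx'])/c['fx'],(uv[:,1]-c['cy'])/c['fy']]; u=d.copy()
    for _ in range(20): u=d/(1+c['k1']*(u**2).sum(1,keepdims=True))
    return np.c_[u,np.ones(len(u))]
def plane(c,uv,z):
    r=rays(c,uv)@c['R']; o=-c['R'].T@c['t']; return o+r*((z-o[2])/r[:,2])[:,None]
def depth(c,uv):
    uv=np.atleast_2d(uv).astype(int); Z=c['z_map'][uv[:,1],uv[:,0]]; return (rays(c,uv)*Z[:,None]-c['t'])@c['R']
def proj(c,P):
    p=np.atleast_2d(P)@c['R'].T+c['t']; s=p[:,:2]/p[:,2:]; s=s*(1+c['k1']*(s**2).sum(1,keepdims=True)); return s*[c['fx'],c['fy']]+[c['cx'],c['cy']]
E
python3 - <<'E'
from h import *
for n in('top','side'):
    c=cam(n); cv2.imwrite(f'pics/{n}0.png',c['frame']); print(n,c['fx'],c['cx'],c['cy'],c['k1'],-c['R'].T@c['t'])
    np.savez(f'{n}0.npz',**c)
print(observe())
E
```

```text
pics
top 389.48409978414156 313.99762395727873 199.16954617679545 -0.03330257824267957 [ 0.46844985 -0.07515388  1.10572646]
side 473.07479650733325 324.788637165053 198.51556837531047 -0.0392212046659622 [ 0.11547148 -0.88954127  0.63104438]
{'t': 0.1, 'joints': array([ 74.75877748,  39.52896767, -11.14503812,  89.73946478,
         9.01252058,  51.7071266 , -12.32471112]), 'dq': array([ 0.01119816, -0.0979955 ,  0.00478284,  0.00143044,  0.09981175,
        0.03252738, -0.0769412 ]), 'joint_efforts': array([-3.06445632e-03, -5.40606487e+01, -1.27143569e+00, -1.58986294e+01,
        9.34349082e-03,  4.36714792e-03, -2.11279271e-06]), 'tcp_pos': array([ 0.18437533, -0.59658357,  0.23055517]), 'tcp_rot': array([-1.79906457e+02,  6.49256216e-03,  1.71816978e+01]), 'force': array([-0.40958446,  0.10366391,  0.0818936 ]), 'torque': array([0.01700722, 0.01813606, 0.04590666]), 'grasp_force': 0.0, 'finger_gap': 0.9971005469541576}
```

View pics/top0.png

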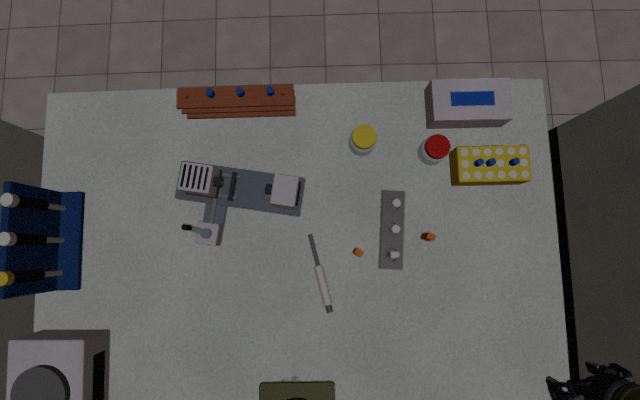

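View pics/side0.png

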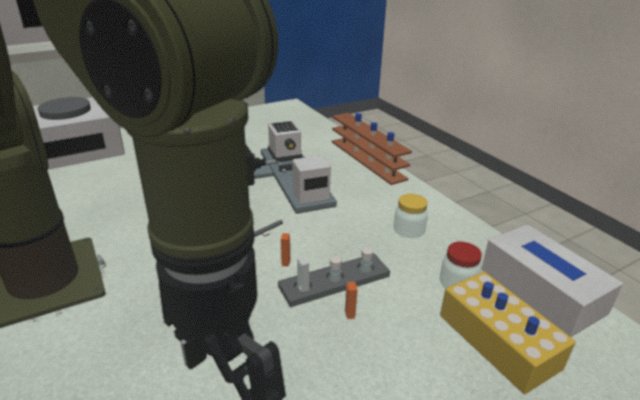

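The top view shows the photometer (lamp 197,178, detector 285,190), the crank knob at (187,227) and the rack at (392,230). Candidates for the cell are the pale thing at (394,254), which is (303,275) in the side view; the white-capped vials at (396,203) and (395,229); and the orange look-alikes at (358,252) and (429,237). I choose (394,254), which is tall and uncapped, and will check it in a crop.

```bash
python3 - <<'E'
from h import *
t=dict(np.load('top0.npz'));s=dict(np.load('side0.npz'))
T=t['frame'];S=s['frame']
def up(I,x,y,w,h,k): return cv2.resize(I[y:y+h,x:x+w],None,fx=k,fy=k,interpolation=cv2.INTER_CUBIC)
a=up(T,374,234,40,40,10); b=up(S,280,250,40,40,10)
d=up(T,172,153,136,100,5)[:, :680]
cv2.imwrite('pics/crop.png',np.hstack([a,b])); 
hsv=cv2.cvtColor(T,cv2.COLOR_BGR2HSV)
for p in [(230,195),(255,205),(385,240),(395,216),(330,120),(187,227),(200,230),(207,233)]: print(p,T[p[1],p[0]],hsv[p[1],p[0]],depth(t,p)[0].round(3))
# height map by depth
u,v=np.meshgrid(np.arange(640),np.arange(400)); P=depth(t,np.c_[u.ravel(),v.ravel()]).reshape(400,640,3)
H=P[...,2]
def rect(m,z,name):
    n,l,st,ce=cv2.connectedComponentsWithStats(m.astype(np.uint8))
    for i in range(1,n):
        if st[i,4]>150:
            ys,xs=np.where(l==i); q=plane(t,np.c_[xs,ys],z)[:,:2]
            r=cv2.minAreaRect((q*1000).astype(np.float32)); print(name,st[i,:4],r)
g=T.max(2)
roi=np.zeros((400,640),bool); roi[150:290,170:420]=1
rect(roi&(g<130)&(H<.04),0.018,'dark')
rect(roi&(H>.1),0.116,'tall')
rect(roi&(H>.04)&(H<.062),0.055,'gear')
print((H[240:270,384:406:2]*1000).astype(int))
E
```

```text
(230, 195) [32 29 27] [108  40  32] [0.613 0.173 0.037]
(255, 205) [73 67 62] [106  38  73] [0.585 0.106 0.019]
(385, 240) [75 74 76] [165   7  76] [ 0.479 -0.255  0.017]
(395, 216) [73 73 75] [ 0  7 75] [ 0.546 -0.286  0.015]
(330, 120) [119 118 118] [120   2 119] [ 0.833 -0.112  0.   ]
(187, 227) [2 3 0] [ 80 255   3] [0.523 0.268 0.107]
(200, 230) [85 81 78] [107  21  85] [0.516 0.247 0.064]
(207, 233) [82 77 75] [111  22  82] [0.508 0.227 0.069]
dark [170 150 250 140] ((544.8179321289062, -0.065765380859375), (715.4302368164062, 393.6658020019531), 88.49064636230469)
tall [177 162  38  33] ((651.0400390625, 243.69387817382812), (91.41156768798828, 79.58404541015625), 81.68211364746094)
tall [270 174  29  34] ((611.6143798828125, 14.668485641479492), (62.95595932006836, 80.28805541992188), 80.4471435546875)
gear [195 222  26  24] ((507.120849609375, 231.21734619140625), (65.0949935913086, 59.757389068603516), 80.73345184326172)
[[  17   16   15   18   15   16   12   14   13   21    1]
 [  17   17   16   15   17   14   13   14   12   15    0]
 [  16   13   14   15   12   17   12   
[... 885 characters left out ...]
 0]
 [  16    4    4    0   70   70   72   19   18   15    1]
 [  16   17    7    4    2    3   15   14   12   17    3]
 [  16   16    3    4    0   12   18   17   16   11   -2]
 [  12   15   17    9   15   14   18   14   17   17    1]
 [  12   13   16   19   14   15   14   16   14   15    0]
 [  11   16   18   16   11   21   14   16   12   17    0]
 [  15   15   16   15   18   18   17   16   12   15    0]
 [  15   15   13   16   15   17   16   14   15   13    0]
 [  17   18   15   17   15   15   14   17   17   15    0]
 [  15   17   18   15   13   18   17   14   19   13    3]
 [  15   16   16   13   18   12   15   14   16   16    2]
 [  15   15   16   17   17    1    0   -3    0   18    0]]
```

View pics/crop.png

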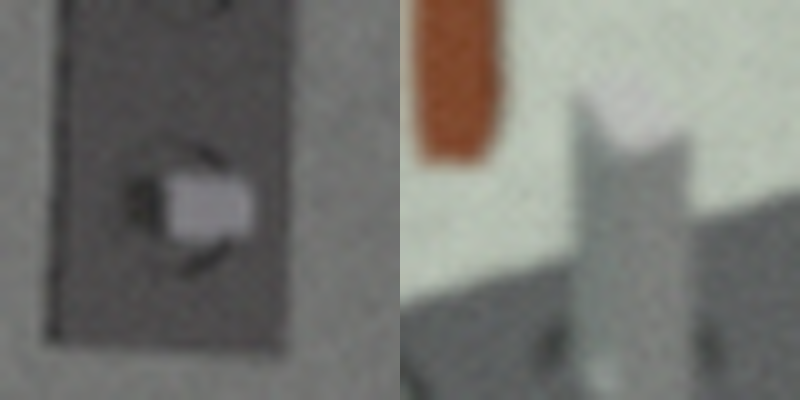

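The crop shows the chosen cell as an uncapped pale square top at about (395,254). Its longer direction lies along image columns, so the frosted faces look roughly along world ±y. Next I refine the poses.

```bash
python3 - <<'E'
from h import *
t=dict(np.load('top0.npz'));s=dict(np.load('side0.npz'));T=t['frame']
k=8
def sub(x,y,w,h,f,z,name,mina,img=T):
    I=cv2.resize(img[y:y+h,x:x+w],None,fx=k,fy=k,interpolation=cv2.INTER_CUBIC)
    m=f(I).astype(np.uint8)
    for c in cv2.findContours(m,cv2.RETR_EXTERNAL,cv2.CHAIN_APPROX_NONE)[0]:
        if cv2.contourArea(c)/k/k>mina:
            uv=(c[:,0]+.5)/k-.5+[x,y]
            q=(plane(t,uv,z)[:,:2]*1000).astype(np.float32); r=cv2.minAreaRect(q)
            M=cv2.moments(q[:,None]); print(name,uv.min(0),uv.max(0),np.round(r[0],1),np.round(r[1],1),round(r[2],1),'cent',round(M['m10']/M['m00'],1),round(M['m01']/M['m00'],1))
mx=lambda I:I.max(2)
sub(172,158,45,45,lambda I:mx(I)>110,.116,'lamp',200)
sub(265,168,45,45,lambda I:mx(I)>110,.116,'det',200)
for th in(100,110,120):sub(384,244,22,22,lambda I:mx(I)>th,.074,'cell',10)
sub(170,155,140,65,lambda I:mx(I)<92,.02,'plate',800)
sub(372,185,40,90,lambda I:mx(I)<95,.016,'rack',800)
sub(176,220,18,14,lambda I:mx(I)<30,.111,'knob',10)
sub(188,215,36,34,lambda I:mx(I)>95,.055,'gear',100)
E
```

```text
lamp [177.5625 161.8125] [211.8125 192.8125] [651.8 246.9] [81.8 73.5] 80.7 cent 651.8 246.9
lamp [171.5625 157.5625] [216.4375 202.4375] [644.6 250.9] [119.3 118.3] 88.7 cent 666.1 273.5
det [264.5625 167.5625] [309.4375 212.4375] [612.3   7.6] [116.3 116.9] 88.8 cent 622.2 0.4
cell [390.3125 251.0625] [398.9375 257.5625] [ 440.9 -269.3] [22.5 16.9] 88.7 cent 441.1 -268.9
cell [402.5625 243.5625] [405.4375 265.4375] [ 440.  -293.8] [ 7.5 57. ] 87.3 cent 439.0 -294.2
cell [390.6875 251.3125] [398.6875 257.1875] [ 440.9 -269.3] [21.1 15. ] 85.5 cent 441.0 -268.9
cell [403.0625 243.5625] [405.4375 265.4375] [ 439.9 -294.4] [ 6.2 57. ] 87.3 cent 437.7 -294.7
cell [391.0625 251.8125] [398.3125 256.8125] [ 440.8 -269.4] [19.  12.9] 87.4 cent 441.0 -268.8
plate [174.4375 164.3125] [304.9375 219.4375] [612.2 153.6] [361.7 159.5] 80.5 cent 621.0 147.5
rack [377.8125 189.3125] [404.6875 269.3125] [ 509.8 -273.9] [ 68.7 220.5] 85.4 cent 509.9 -274.1
knob [181.6875 224.3125] [191.1875 229.4375] [522.9 268.1] [25.1 12.2] 84.3 cent 522.9 268.2
gear [187.5625 214.5625] [223.4375 248.4375] [512.8 235.4] [100.9  91.8] 88.9 cent 505.7 243.3
```

```bash
cat >> h.py <<'E'
def to(P,yaw=None):
    o=observe(); R=Ro.from_euler('xyz',o['tcp_rot'],degrees=True)
    print('tcp',(o['tcp_pos']*1000).round(1),'rot',o['tcp_rot'].round(1),'j',o['joints'].round(0),'f',o['force'].round(1),'gap',round(o['finger_gap'],3),'gf',o['grasp_force'],'t',o['t'])
    print('shift mm',(R.inv().apply(np.array(P)-o['tcp_pos'])*1000).round(1))
    if yaw is not None: print('turn',(R.inv()*Ro.from_euler('xyz',[180,0,yaw],degrees=True)).as_rotvec().round(3))
E
python3 -m pendant '[[[26,-25,0,0,0,0,1],[26,-25,0,0,0,0,1],[26,-25,0,0,0,0,1],[26,-25,0,0,0,0,1],[26,-25,0,0,0,0,1],[26,-25,0,0,0,0,1],[26,-25,0,0,0,0,1],[26,-25,0,0,0,0,1],[26,-25,0,0,0,0,1],[26,-25,0,0,0,0,1]]]'
python3 - <<'E'
from h import *
to([.524,.273,.160],-3)
E
```

```text
t: 0.93
tcp_pos: [0.3595, -0.2798, 0.2312]
tcp_rot: [-180.0, 0.0, 17.2]
force: [0.8, 0.0, 1.1]
finger_gap: 1.0
grasp_force: 0.0
tcp [ 359.5 -279.8  231.2] rot [-180.     0.    17.2] j [ 39.  27. -10. 118.   8.  35. -49.] f [0.8 0.  1.1] gap 1.0 gf 0.0 t 0.9333
shift mm [ 320.4 -479.6   71.2]
turn [-0.     0.     0.352]
```

```bash
python3 -m pendant '[[[21.4,-32,0,0,0,0,1],[21.4,-32,0,0,0,0,1],[21.4,-32,0,0,0,0,1],[21.4,-32,0,0,0,0,1],[21.4,-32,0,0,0,0,1],[21.4,-32,0,0,0,0,1],[21.4,-32,0,0,0,0,1],[21.4,-32,0,0,0,0,1],[21.4,-32,0,0,0,0,1],[21.4,-32,0,0,0,0,1]]]' >/dev/null
python3 -m pendant '[[[21.4,-32,0,0,0,0,1],[21.4,-32,0,0,0,0,1],[21.4,-32,0,0,0,0,1],[21.4,-32,0,0,0,0,1],[21.4,-32,0,0,0,0,1],[0,0,0,0,0,-0.12,0.6],[0,0,0,0,0,-0.12,0.6],[0,0,0,0,0,-0.12,0.6],[0,0,0,0,0,-0.12,0.6],[0,0,0,0,0,-0.12,0.6]]]' >/dev/null
python3 -m pendant '[[[0,0,0,0,0,-0.12,0.6],[0,0,0,0,0,-0.12,0.6],[0,0,0,0,0,-0.12,0.6],[0,0,0,0,0,-0.12,0.6],[0,0,0,0,0,-0.02,0.6]]]'
python3 - <<'E'
from h import *
to([.524,.273,.130],80.5)
for n in('top','side'):
    c=cam(n); np.savez(n+'1.npz',**c); 
    p=proj(c,[[.524,.273,.111],[.627,.111,.085],[.5066,.2328,.068],[.441,-.269,.074]]).round(1); print(n,p)
    x,y=p[0].astype(int); x=max(x-60,0);y=max(y-50,0)
    cv2.imwrite(f'pics/{n}1.png',cv2.resize(c['frame'][y:y+100,x:x+130],None,fx=5,fy=5,interpolation=cv2.INTER_CUBIC)); print(x,y)
E
```

```text
t: 3.02
tcp_pos: [0.5239, 0.2715, 0.2308]
tcp_rot: [-179.9, 0.0, 80.4]
force: [0.3, -0.4, -0.4]
finger_gap: 0.601
grasp_force: 0.0
tcp [523.9 271.5 230.8] rot [-179.9    0.    80.4] j [-18.  38. -24.  96.  19.  50. -59.] f [ 0.3 -0.4 -0.4] gap 0.601 gf 0.0 t 3.0167
shift mm [  1.6  -0.  100.8]
turn [-0.001  0.001 -0.002]
top [[184.6 226.5]
 [248.9 186.9]
 [204.9 233.5]
 [394.5 254.3]]
124 176
side [[237.1 133.1]
 [297.2 157. ]
 [237.5 154.1]
 [301.8 261.3]]
177 83
```

View pics/side1.png

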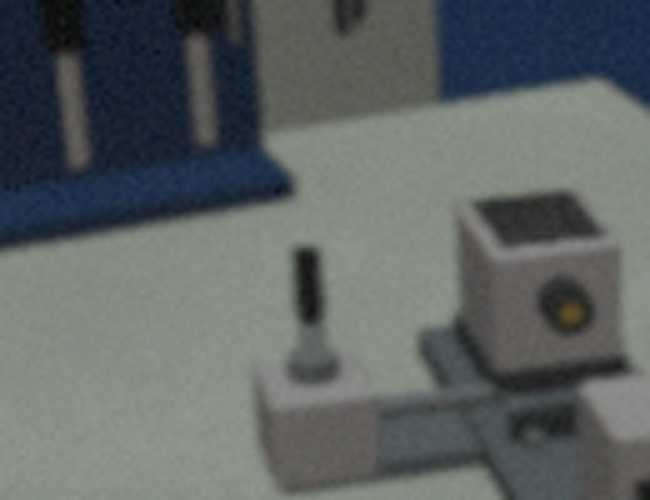

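The side crop shows the knob top at full-frame pixel (238,133), against a prediction of (237,133), so the position is right. I go down and grip.

```bash
python3 -m pendant '[[[1,0,30,0,0,0,0.6],[0,0,30,0,0,0,0.6],[0,0,30,0,0,0,0.6],[0,0,30,0,0,0,0.6],[0,0,20,0,0,0,0.6],[0,0,16,0,0,0,0.6],[0,0,0,0,0,0,0.6]]]'
python3 -m pendant '[[[0,0,0,0,0,0,0],[0,0,0,0,0,0,0],[0,0,0,0,0,0,0],[0,0,0,0,0,0,0],[0,0,0,0,0,0,0],[0,0,0,0,0,0,0],[0,0,0,0,0,0,0]]]'
```

```text
t: 3.7
tcp_pos: [0.5222, 0.2714, 0.0719]
tcp_rot: [-179.8, 0.3, 80.1]
force: [-0.3, -0.2, 0.2]
finger_gap: 0.601
grasp_force: 0.0
t: 4.28
tcp_pos: [0.5251, 0.2736, 0.0766]
tcp_rot: [179.9, -0.1, 80.2]
force: [-0.1, 0.0, 6.8]
finger_gap: 0.171
grasp_force: 58.5
```

```bash
python3 -m pendant '[[[-6.6,14.2,0,0,0,0,0],[-11.1,11.1,0,0,0,0,0],[-14.2,6.6,0,0,0,0,0]]]'; python3 -m pendant '[[[0,0,0,0,0,0,0],[0,0,0,0,0,0,0]]]'
```

```text
t: 4.53
tcp_pos: [0.5533, 0.241, 0.077]
tcp_rot: [179.7, -0.6, 80.3]
force: [3.2, 5.6, 0.5]
finger_gap: 0.171
grasp_force: 58.4
t: 4.7
tcp_pos: [0.5542, 0.2347, 0.0768]
tcp_rot: [179.6, -0.1, 80.0]
force: [6.7, -2.6, 5.0]
finger_gap: 0.166
grasp_force: 59.0
```

```bash
python3 -m pendant '[[[-15.5,1.3,0,0,0,0,0],[-15.1,-4,0,0,0,0,0],[-12.8,-9,0,0,0,0,0],[-9,-12.8,0,0,0,0,0],[0,0,0,0,0,0,0],[0,0,0,0,0,0,0]]]'; python3 -m pendant '[[[-4,-15.1,0,0,0,0,0],[1.3,-15.5,0,0,0,0,0],[6.6,-14.2,0,0,0,0,0],[11.1,-11.1,0,0,0,0,0],[0,0,0,0,0,0,0],[0,0,0,0,0,0,0]]]'
```

```text
t: 5.2
tcp_pos: [0.5168, 0.1869, 0.0765]
tcp_rot: [180.0, 0.2, 80.1]
force: [-2.1, -4.4, 12.2]
finger_gap: 0.169
grasp_force: 60.4
t: 5.7
tcp_pos: [0.4666, 0.217, 0.0765]
tcp_rot: [179.8, -0.4, 80.4]
force: [2.2, 4.6, 5.3]
finger_gap: 0.172
grasp_force: 59.6
```

```bash
python3 -m pendant '[[[14.2,-6.6,0,0,0,0,0],[15.5,-1.3,0,0,0,0,0],[15.1,4,0,0,0,0,0],[12.8,9,0,0,0,0,0],[9,12.8,0,0,0,0,0],[4,15.1,0,0,0,0,0],[-1.3,15.5,0,0,0,0,0],[0,0,0,0,0,0,0]]]'; python3 -m pendant '[[[-6.6,14.2,0,0,0,0,0],[-11.1,11.1,0,0,0,0,0],[-14.2,6.6,0,0,0,0,0],[-15.5,1.3,0,0,0,0,0],[-15.1,-4,0,0,0,0,0],[0,0,0,0,0,0,0],[0,0,0,0,0,0,0]]]'
python3 - <<'E'
from h import *
for n in('top','side'):
    c=cam(n); np.savez(n+'2.npz',**c); p=proj(c,[.63,.11,.1])[0].astype(int); 
    x,y=p-[70,50]; cv2.imwrite(f'pics/{n}2.png',cv2.resize(c['frame'][y:y+100,x:x+140],None,fx=5,fy=5,interpolation=cv2.INTER_CUBIC)); print(n,x,y)
E
```

```text
t: 6.37
tcp_pos: [0.5273, 0.2727, 0.0765]
tcp_rot: [179.8, -0.1, 80.0]
force: [3.6, -1.1, 7.6]
finger_gap: 0.167
grasp_force: 60.5
t: 6.95
tcp_pos: [0.5444, 0.203, 0.0766]
tcp_rot: [179.8, 0.2, 80.0]
force: [2.9, -5.8, 10.9]
finger_gap: 0.172
grasp_force: 60.6
top 178 134
side 228 101
```

View pics/top2.png

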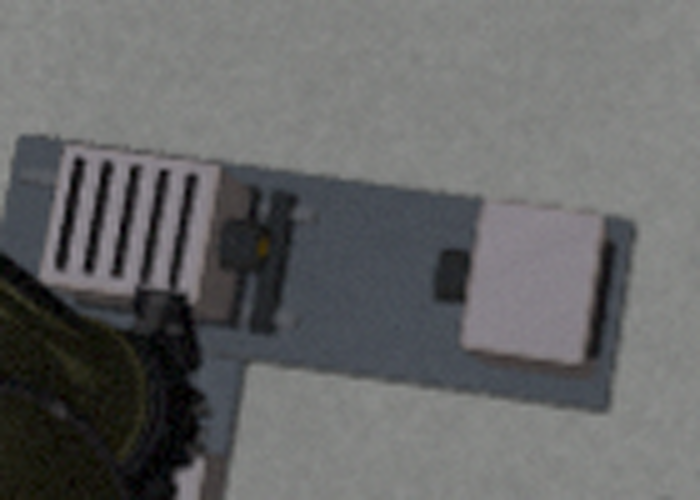

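The lamp carriage (nozzle at crop 245,245) is close to the stop block (275,265). I continue to the stop.

```bash
python3 -m pendant '[[[-12.8,-9,0,0,0,0,0],[-9,-12.8,0,0,0,0,0],[0,0,0,0,0,0,0],[0,0,0,0,0,0,0]]]'; python3 -m pendant '[[[-2.2,-7.5,0,0,0,0,0],[-1.8,-7.6,0,0,0,0,0],[0,0,0,0,0,0,0],[0,0,0,0,0,0,0]]]';python3 -m pendant '[[[0,-7.8,0,0,0,0,0],[1.3,-7.7,0,0,0,0,0],[0,0,0,0,0,0,0],[0,0,0,0,0,0,0]]]'
```

```text
t: 7.38
tcp_pos: [0.5167, 0.1868, 0.0765]
tcp_rot: [180.0, 0.2, 80.1]
force: [-2.2, -2.7, 13.6]
finger_gap: 0.173
grasp_force: 60.8
t: 7.72
tcp_pos: [0.502, 0.1868, 0.0765]
tcp_rot: [179.9, 0.0, 80.2]
force: [-0.5, -1.5, 11.6]
finger_gap: 0.165
grasp_force: 60.6
t: 8.05
tcp_pos: [0.4871, 0.192, 0.0765]
tcp_rot: [179.9, -0.1, 80.2]
force: [-0.5, 0.0, 10.1]
finger_gap: 0.164
grasp_force: 60.4
```

```bash
python3 -m pendant '[[[2.6,-7.4,0,0,0,0,0],[0,0,0,0,0,0,0],[0,0,0,0,0,0,0]]]'; python3 -m pendant '[[[4,-6.8,0,0,0,0,0],[0,0,0,0,0,0,0],[0,0,0,0,0,0,0]]]'
```

```text
t: 8.3
tcp_pos: [0.4809, 0.1963, 0.0765]
tcp_rot: [179.8, -0.1, 80.2]
force: [0.6, 1.7, 9.7]
finger_gap: 0.171
grasp_force: 60.3
t: 8.55
tcp_pos: [0.4753, 0.2017, 0.0765]
tcp_rot: [179.8, -0.2, 80.2]
force: [1.5, 2.8, 8.7]
finger_gap: 0.172
grasp_force: 60.2
```

```bash
python3 - <<'E'
from h import *
c=cam('top'); np.savez('top3.npz',**c); x,y=178,134
cv2.imwrite(f'pics/top3.png',cv2.resize(c['frame'][y:y+100,x:x+140],None,fx=5,fy=5,interpolation=cv2.INTER_CUBIC))
E
```

```text
(no output)
```

View pics/top3.png

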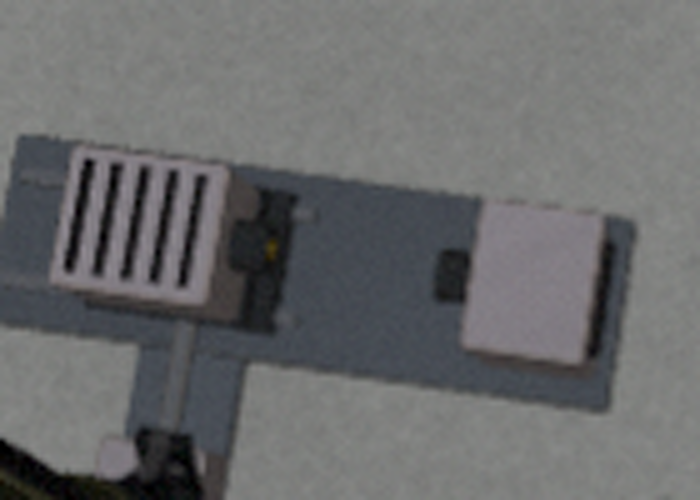

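The carriage is almost touching the stop block (crop 270,270), so I crank until it stalls.

```bash
python3 -m pendant '[[[5,-6.1,0,0,0,0,0],[0,0,0,0,0,0,0],[0,0,0,0,0,0,0]]]'; python3 -m pendant '[[[6.1,-5,0,0,0,0,0],[0,0,0,0,0,0,0],[0,0,0,0,0,0,0]]]';python3 -m pendant '[[[6.8,-4,0,0,0,0,0],[0,0,0,0,0,0,0],[0,0,0,0,0,0,0]]]'
```

```text
t: 8.85
tcp_pos: [0.4708, 0.2079, 0.0765]
tcp_rot: [179.8, -0.2, 80.2]
force: [2.9, 1.6, 6.1]
finger_gap: 0.171
grasp_force: 60.1
t: 9.1
tcp_pos: [0.4674, 0.2147, 0.0765]
tcp_rot: [179.7, -0.2, 80.2]
force: [4.4, 0.9, 6.9]
finger_gap: 0.172
grasp_force: 60.1
t: 9.35
tcp_pos: [0.4664, 0.2172, 0.0764]
tcp_rot: [179.6, 0.1, 79.9]
force: [8.3, -6.3, 7.0]
finger_gap: 0.168
grasp_force: 60.5
```

```bash
python3 -m pendant '[[[5,-2,0,0,0,0,0],[0,0,0,0,0,0,0],[0,0,0,0,0,0,0],[0,0,0,0,0,0,0]]]'
```

```text
t: 9.68
tcp_pos: [0.4661, 0.2177, 0.0764]
tcp_rot: [179.5, 0.5, 79.7]
force: [10.5, -13.4, 9.3]
finger_gap: 0.164
grasp_force: 60.6
```

It has stalled firmly at the stop. I relax the push, open and go up.

```bash
python3 -m pendant '[[[-5,2,0,0,0,0,0],[-3,2,0,0,0,0,0],[0,0,0,0,0,0,0.6],[0,0,0,0,0,0,0.6],[0,0,0,0,0,0,0.6],[0,0,0,0,0,0,0.6],[0,0,-30,0,0,0,0.6],[0,0,-40,0,0,0,0.6],[0,0,-40,0,0,0,0.6],[0,0,-40,0,0,0,0.6]]]'
python3 - <<'E'
from h import *
to([.441,-.269,.16],-3)
import cv2
t=cam('top');T=t['frame'];np.savez('top4.npz',**t);k=8
def edge(x,y,w,h,f,z,name,mina):
    I=cv2.resize(T[y:y+h,x:x+w],None,fx=k,fy=k,interpolation=cv2.INTER_CUBIC); m=f(I).astype(np.uint8)
    for c in cv2.findContours(m,cv2.RETR_EXTERNAL,cv2.CHAIN_APPROX_NONE)[0]:
        if cv2.contourArea(c)/k/k>mina:
            uv=(c[:,0]+.5)/k-.5+[x,y]; q=(plane(t,uv,z)[:,:2]*1000).astype(np.float32); r=cv2.minAreaRect(q); print(name,np.round(r[0],1),np.round(r[1],1),round(r[2],1),cv2.boxPoints(r).round(0).tolist())
edge(180,160,48,38,lambda I:I.max(2)>105,.116,'lamp',300)
edge(266,170,36,40,lambda I:I.max(2)>105,.116,'det',300)
c=cam('side');np.savez('side4.npz',**c)
cv2.imwrite('pics/side4.png',cv2.resize(c['frame'][110:230,220:360],None,fx=5,fy=5,interpolation=cv2.INTER_CUBIC))
E
```

```text
t: 10.52
tcp_pos: [0.462, 0.2166, 0.2264]
tcp_rot: [-179.9, 0.1, 80.3]
force: [2.4, 0.1, -0.5]
finger_gap: 0.598
grasp_force: 0.0
tcp [462.  216.6 226.4] rot [-1.799e+02  1.000e-01  8.030e+01] j [-15.  33. -24. 109.  19.  42. -60.] f [ 2.4  0.1 -0.5] gap 0.598 gf 0.0 t 10.5167
shift mm [-482.1   61.6   67.1]
turn [-1.000e-03  3.000e-03  1.453e+00]
lamp [651.6 225.6] [126.9  91.7] 88.4 [[604.0, 163.0], [696.0, 161.0], [699.0, 288.0], [607.0, 290.0]]
det [618.   16.7] [93.1 94.9] 88.5 [[569.0, -29.0], [664.0, -31.0], [667.0, 62.0], [572.0, 64.0]]
```

View pics/side4.png

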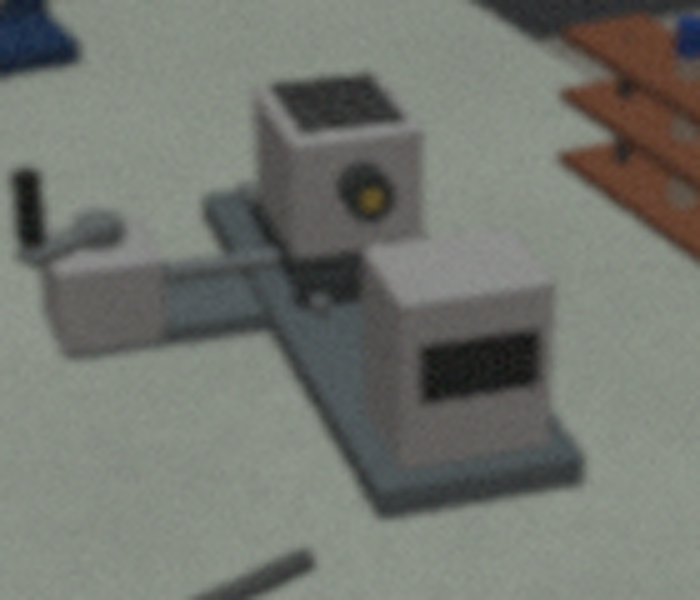

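```bash
python3 - <<'E'
from h import *
t=dict(np.load('top4.npz'));s=dict(np.load('side4.npz'))
print('nozzle face side',plane(s,[293.4,148.4],.085))
u,v=np.meshgrid(np.arange(640),np.arange(400)); H=depth(t,np.c_[u.ravel(),v.ravel()])[:,2].reshape(400,640)
H=cv2.medianBlur(H.astype(np.float32),3)
for n,(x,y,w,h) in dict(lamp=(180,155,50,45),det=(264,168,42,45)).items():
    m=np.zeros((400,640),np.uint8); m[y:y+h,x:x+w]=(H[y:y+h,x:x+w]>.108)
    c=max(cv2.findContours(m,0,cv2.CHAIN_APPROX_NONE)[0],key=cv2.contourArea)
    r=cv2.minAreaRect((plane(t,c[:,0],.116)[:,:2]*1000).astype(np.float32)); print(n,r)
    a=np.deg2rad(80.4); ey=np.array([np.cos(a),np.sin(a)]); print(np.array(r[0])-ey*(110 if n=='lamp' else -97.5))
E
```

```text
nozzle face side [[0.64211085 0.16325764 0.085     ]]
lamp ((646.184814453125, 216.65847778320312), (86.07693481445312, 75.52578735351562), 80.30477905273438)
[627.84025231 108.19891371]
det ((611.870361328125, 15.038440704345703), (62.2135124206543, 79.86954498291016), 80.38368225097656)
[628.13031413 111.17305432]
```

```bash
python3 -m pendant '[[[-37,4.8,0,0,0,0,0.6],[-37,4.8,0,0,0,0,0.6],[-37,4.8,0,0,0,0,0.6],[-37,4.8,0,0,0,0,0.6],[-37,4.8,0,0,0,0,0.6],[-37,4.8,0,0,0,0,0.6],[-37,4.8,0,0,0,0,0.6],[-37,4.8,0,0,0,0,0.6],[-37,4.8,0,0,0,0,0.6],[-37,4.8,0,0,0,0,0.6]]]' >/dev/null
python3 -m pendant '[[[-37,4.8,0,0,0,0,0.6],[-37,4.8,0,0,0,0,0.6],[-37,4.8,0,0,0,0,0.6],[0,0,0,0,0,0.12,0.6],[0,0,0,0,0,0.12,0.6],[0,0,0,0,0,0.12,0.6],[0,0,0,0,0,0.12,0.6],[0,0,0,0,0,0.12,0.6],[0,0,0,0,0,0.12,0.6],[0,0,0,0,0,0.12,0.6]]]' >/dev/null
python3 -m pendant '[[[0,0,20,0,0,0.12,0.6],[0,0,20,0,0,0.12,0.6],[0,0,20,0,0,0.12,0.6],[0,0,20,0,0,0.12,0.6],[0,0,20,0,0,0.12,0.6],[0,0,0,0,0,0,0.6]]]'
python3 - <<'E'
from h import *
to([.4415,-.269,.036],-2.5)
E
```

```text
t: 12.78
tcp_pos: [0.4403, -0.2656, 0.1217]
tcp_rot: [-179.8, 0.5, -2.4]
force: [-1.0, 0.2, 0.3]
finger_gap: 0.599
grasp_force: 0.0
tcp [ 440.3 -265.6  121.7] rot [-179.8    0.5   -2.4] j [ 27.  41.  -2. 114.   3.  25. -69.] f [-1.   0.2  0.3] gap 0.599 gf 0.0 t 12.7833
shift mm [ 2.   3.6 85.7]
turn [-0.003  0.008  0.002]
```

```bash
python3 -m pendant '[[[1.2,3.5,0,0,0,0,0.6],[0,0,30,0,0,0,0.6],[0,0,30,0,0,0,0.6],[0,0,15,0,0,0,0.6],[0,0,9,0,0,0,0.6],[0,0,0,0,0,0,0.6]]]'
python3 -m pendant '[[[0,0,0,0,0,0,0.2],[0,0,0,0,0,0,0.2],[0,0,0,0,0,0,0.15],[0,0,0,0,0,0,0.1],[0,0,0,0,0,0,0.1],[0,0,0,0,0,0,0.1],[0,0,0,0,0,0,0.1]]]'
python3 - <<'E'
from h import *
c=cam('side'); p=proj(c,[.4415,-.269,.05])[0].astype(int); print(p); x,y=p-[60,50]
cv2.imwrite('pics/grasp.png',cv2.resize(c['frame'][y:y+100,x:x+120],None,fx=5,fy=5,interpolation=cv2.INTER_CUBIC))
E
```

```text
t: 13.28
tcp_pos: [0.4438, -0.2712, 0.0407]
tcp_rot: [-179.9, 0.1, -2.2]
force: [-0.0, 1.3, -0.0]
finger_gap: 0.601
grasp_force: 0.0
t: 13.87
tcp_pos: [0.445, -0.2718, 0.0427]
tcp_rot: [179.9, -0.1, -2.3]
force: [0.3, 0.8, 7.2]
finger_gap: 0.248
grasp_force: 58.9
[302 271]
```

View pics/grasp.png

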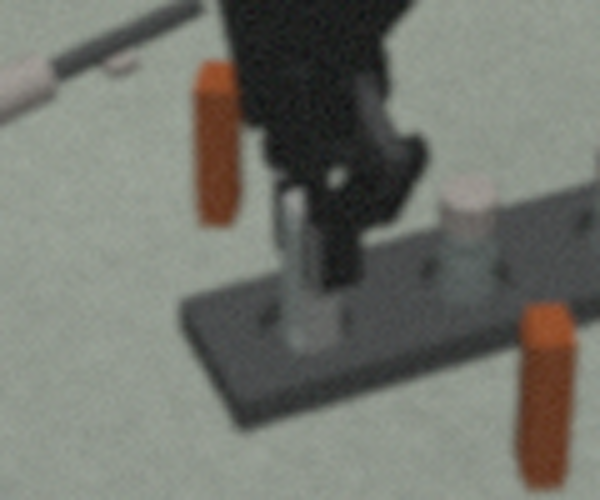

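The cell is between the fingers on its frosted ±y faces, the gap fits 22 mm, and the windows (crop 305,240) are free. I lift.

```bash
python3 -m pendant '[[[0,0,-8,0,0,0,0.1],[0,0,-12,0,0,0,0.1],[0,0,-15,0,0,0,0.1],[0,0,-20,0,0,0,0.1],[0,0,-25,0,0,0,0.1],[0,0,-25,0,0,0,0.1],[0,0,-25,0,0,0,0.1],[0,0,-25,0,0,0,0.1],[0,0,0,0,0,0,0.1],[0,0,0,0,0,0,0.1]]]'
python3 - <<'E'
from h import *
to([.629,.110,.200],80.4)
E
```

```text
t: 14.75
tcp_pos: [0.4447, -0.2716, 0.1982]
tcp_rot: [179.9, -0.2, -2.3]
force: [0.2, 0.0, -1.7]
finger_gap: 0.249
grasp_force: 58.6
tcp [ 444.7 -271.6  198.2] rot [179.9  -0.2  -2.3] j [ 28.  34.  -2. 110.   2.  35. -68.] f [ 0.2  0.  -1.7] gap 0.249 gf 58.612491488456726 t 14.75
shift mm [ 168.8 -388.7   -1.9]
turn [ 0.004 -0.002 -1.443]
```

```bash
python3 -m pendant '[[[0,0,0,0,0,-0.12,0.1],[0,0,0,0,0,-0.12,0.1],[0,0,0,0,0,-0.12,0.1],[0,0,0,0,0,-0.12,0.1],[0,0,0,0,0,-0.12,0.1],[0,0,0,0,0,-0.12,0.1],[0,0,0,0,0,-0.12,0.1],[0,0,0,0,0,-0.12,0.1],[0,0,0,0,0,-0.12,0.1],[0,0,0,0,0,-0.12,0.1]]]' >/dev/null
python3 -m pendant '[[[0,0,0,0,0,-0.12,0.1],[0,0,0,0,0,-0.12,0.1],[12,4,0,0,0,0,0.1],[24,7,0,0,0,0,0.1],[34,10,0,0,0,0,0.1],[34,10,0,0,0,0,0.1],[34,10,0,0,0,0,0.1],[34,10,0,0,0,0,0.1],[34,10,0,0,0,0,0.1],[34,10,0,0,0,0,0.1]]]' >/dev/null
python3 -m pendant '[[[34,10,0,0,0,0,0.1],[34,10,0,0,0,0,0.1],[34,10,0,0,0,0,0.1],[34,10,0,0,0,0,0.1],[24,7,0,0,0,0,0.1],[12,4,0,0,0,0,0.1],[0,0,0,0,0,0,0.1],[0,0,0,0,0,0,0.1]]]'
python3 - <<'E'
from h import *
to([.6295,.113,.089],80.4)
E
```

```text
t: 17.08
tcp_pos: [0.6333, 0.1141, 0.1949]
tcp_rot: [-179.9, 0.1, 80.3]
force: [0.4, -0.7, 0.4]
finger_gap: 0.247
grasp_force: 58.7
tcp [633.3 114.1 194.9] rot [-1.799e+02  1.000e-01  8.030e+01] j [ -2.  45. -23.  88.  21.  52. -42.] f [ 0.4 -0.7  0.4] gap 0.247 gf 58.66942763328552 t 17.0833
shift mm [ -1.5  -3.3 105.9]
turn [-0.003  0.002 -0.002]
```

```bash
python3 -m pendant '[[[-1.5,-3,10,0,0,0,0.1],[0,0,20,0,0,0,0.1],[0,0,20,0,0,0,0.1],[0,0,20,0,0,0,0.1],[0,0,20,0,0,0,0.1],[0,0,11,0,0,0,0.1],[0,0,5,0,0,0,0.1],[0,0,0,0,0,0,0.1],[0,0,0,0,0,0,0.1],[0,0,0,0,0,0,0.1]]]'
python3 - <<'E'
from h import *
to([.6295,.113,.089],80.4)
s=cam('side');t=cam('top');np.savez('side5.npz',**s);np.savez('top5.npz',**t)
a=cv2.resize(s['frame'][95:215,235:355],(600,600),interpolation=cv2.INTER_CUBIC)
cv2.imwrite('pics/s5.png',a)
for c in(s,t): print(proj(c,[[.6295,.11,.085],[.6295,.11,.05],[.6295,.11,.12]]).round(1))
E
```

```text
t: 17.92
tcp_pos: [0.632, 0.113, 0.0915]
tcp_rot: [179.9, -0.0, 80.2]
force: [0.2, -0.1, -0.4]
finger_gap: 0.244
grasp_force: 58.7
tcp [632.  113.   91.5] rot [179.9  -0.   80.2] j [ -4.  52. -20.  92.  25.  40. -45.] f [ 0.2 -0.1 -0.4] gap 0.244 gf 58.67813229560852 t 17.9167
shift mm [-0.5 -2.4  2.5]
turn [ 0.002 -0.001 -0.004]
[[298.3 157. ]
 [298.3 168.8]
 [298.2 144.8]]
[[249.3 186. ]
 [251.6 187.9]
 [246.8 183.9]]
```

View pics/s5.png

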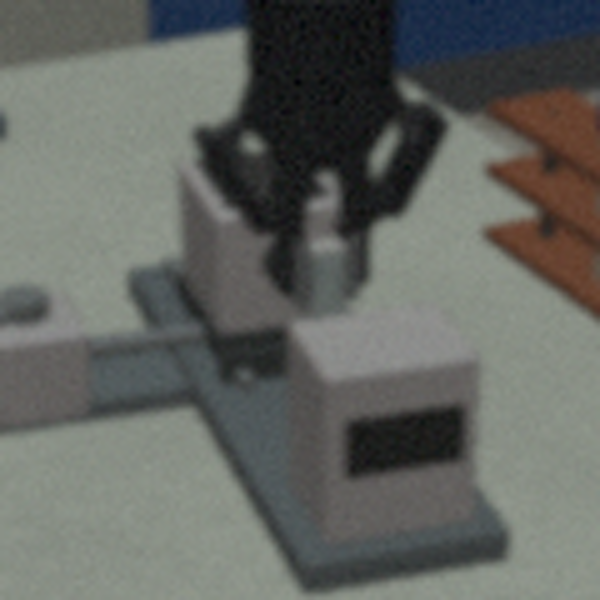

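The side view shows the cell upright between the fingers, window facing the detector, with its middle at column 299.6 against 298.3 for the beam. It is about 2.5 mm too far in +x, so I correct that and come down a little.

```bash
python3 -m pendant '[[[0,-2.5,2.5,0,0,0,0.1],[0,0,0,0,0,0,0.1],[0,0,0,0,0,0,0.1],[0,0,0,0,0,0,0.1],[0,0,0,0,0,0,0.1]]]'
python3 - <<'E'
from h import *
to([.6295,.113,.089],80.4)
s=cam('side');t=cam('top')
a=cv2.resize(s['frame'][120:170,270:330],None,fx=10,fy=10,interpolation=cv2.INTER_CUBIC)
cv2.imwrite('pics/s6.png',a)
for r in (144,148,152,156): print(r,s['frame'][r,288:312].max(1))
d=(depth(s,[[x,y] for y in range(145,157,2) for x in (298,299,300)])*1000).round(0);print(d.tolist())
l=cam('top');u,v=np.meshgrid(np.arange(640),np.arange(400)); H=cv2.medianBlur(depth(l,np.c_[u.ravel(),v.ravel()])[:,2].reshape(400,640).astype(np.float32),3)
m=np.zeros((400,640),np.uint8); m[155:200,180:215]=H[155:200,180:215]>.108
c=max(cv2.findContours(m,0,cv2.CHAIN_APPROX_NONE)[0],key=cv2.contourArea); print(cv2.minAreaRect((plane(l,c[:,0],.116)[:,:2]*1000).astype(np.float32)))
E
```

```text
t: 18.43
tcp_pos: [0.6288, 0.1135, 0.0878]
tcp_rot: [180.0, 0.0, 80.2]
force: [-0.1, -0.4, -0.9]
finger_gap: 0.248
grasp_force: 58.7
tcp [628.8 113.5  87.8] rot [180.    0.   80.2] j [ -4.  52. -20.  93.  25.  39. -46.] f [-0.1 -0.4 -0.9] gap 0.248 gf 58.67830038070679 t 18.4333
shift mm [-0.3  0.8 -1.2]
turn [ 0.     0.    -0.003]
144 [ 61  40  25  25  43  50  63  76 108 118 126 131 128 118  93  62  62  59
  53  80 123 143 145 148]
148 [ 50  37  21  37  44  61  62  70  85  93  95 100  99  94  90  73  62  58
  54  77 118 139 146 145]
152 [ 80  55  40  33  46  61  64  71  82  92  95  98  96  94  88  72  62  61
  66 101 128 146 145 143]
156 [ 98  95  88  79  71  70  70  73  88  97  97  98  98  96  91  91  96 117
 133 144 143 143 141 139]
[[628.0, 108.0, 121.0], [633.0, 111.0, 118.0], [635.0, 111.0, 118.0], [627.0, 107.0, 115.0], [629.0, 104.0, 116.0], [631.0, 103.0, 116.0], [625.0, 103.0, 112.0], [628.0, 102.0, 112.0], [630.0, 101.0, 111.0], [625.0, 102.0, 107.0], [627.0, 100.0, 107.0], [631.0, 103.0, 105.0], [626.0, 105.0, 99.0], [629.0, 104.0, 99.0], [632.0, 105.0, 98.0], [625.0, 103.0, 95.0], [629.0, 105.0, 93.0], [633.0, 106.0, 92.0]]
((652.1798706054688, 241.3417510986328), (119.19882202148438, 89.95154571533203), 0.5436614155769348)
```

View pics/s6.png

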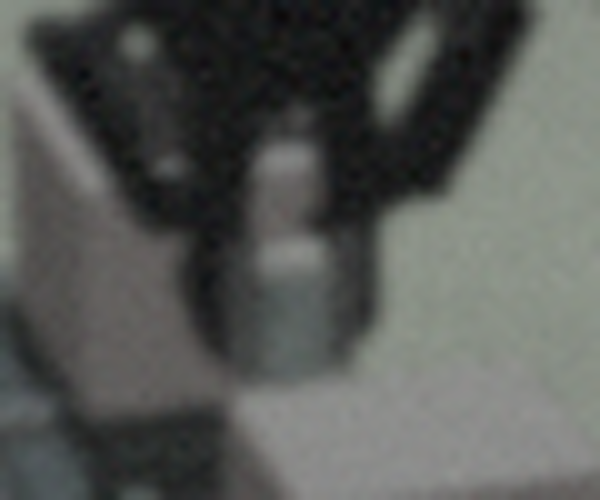

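The cell's top is at about z 0.118, its near window at about (0.628, 0.103), and the cell is upright between the fingers. That matches the beam, so I hand in.

```bash
python3 -c "
from rig import *
print(finish_job())"
```

```text
the job is handed in; nothing more can be done
None
```

The job is handed in: I cranked the lamp until it stalled firmly at its stop, then lifted the cell by its frosted faces; it is held upright in the light path, within about 3 mm of the middle by the last camera check. The hand-in returned no verdict, and I did not measure the vials, jars and pipette again afterwards.

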